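# Brush out and stroke a self-closing drain valve

## Task

The blue self-closing drain valve stands bolted to its angle stand with its inlet facing the robot and sloping upward: take the tube brush from its steel tray and scrub the inlet bore with two full strokes, each right down to just short of the closed gate and back up to the mouth, without ramming the valve. Lay the brush back in the tray, not dropping it. Then pull the black knob on the valve's spindle straight out to its stop and let go of it there, so that the spring snaps the valve fully shut by itself, and leave the other things on the bench where they are.

Things in the scene. Friction and masses are not known exactly. Their poses are not given: they have to be found in the camera images.
- valve: Blue flanged valve on a fixed dark angle stand (base 235 x 150 mm). Origin on the bore axis at the gate, 130 mm above the bench. z: up the bore and out of the inlet, 40 degrees above level, leading towards the robot. y: level, the way the spindle pulls. x: slopes up and away from the robot.
- mouth (a point): Centre of the open inlet mouth, on the upper flange's face, 80 mm from the valve's origin along its z. The bore is round, straight, 54 mm across, and 74 mm deep from here to the closed gate. The flange is 140 mm across and 14 mm thick, the neck behind it 70 mm across.
- gate (a point): Centre of the closed gate's face, a steel disc that closes the bottom of the inlet bore, 6 mm from the valve's origin along its z.
- spindle (a joint): How far the spindle is pulled out along the valve's +y, in m: 0 = shut (as found), 0.055 = fully open, at a hard stop. A spring pulls it shut: 6 N at 0, 12.6 N at 0.055, plus 1 N friction and a drag of about 40 N per m/s. Let go, it snaps shut in about a third of a second.
- knob (a point): Centre of the black round pull knob at the spindle's end: 40 mm across, 32 mm long along the pull, axis level, 130 mm above the bench; when shut 238 mm from the valve's origin along its +y. Behind it the bare 14 mm spindle is free for 40 mm; then comes the brass gland nut and the spring can, 54 to 60 mm across and 77 mm long. Nothing is under or beside the knob.
- brush: Tube brush, 200 mm long, 0.07 to 0.14 kg. Origin on its axis at mid length; x runs towards the handle's end. Brass bristles from x = -100 (tip) to -26 mm, stiff core 42 mm across; wire stem; round wooden handle, 26 mm across from x = +25 to +77 mm, with a 42 mm pommel at its end (+100 mm). It lies level in the tray, bristles away from the robot, axis 24 mm above the bench.
- brush_tip (a point): The tip of the brush's bristle head, on its axis.
- tray: Low open steel tray, 270 mm (its x) by 150 mm (its y), 18 mm high, walls and floor 3 mm, fixed to the bench. Origin at the centre of its underside, on the bench; z up. The brush lies about along its x.
- flange: Bystander: loose blue flange ring lying flat, 140 mm across, 14 mm thick. Origin at the centre of its underside.
- oil_can: Bystander: standing oil can, 60 mm across, 150 mm high. Origin at the centre of its underside.
- wrench: Bystander: steel open-ended wrench lying flat, 190 mm long, origin under its middle.
- gasket_box: Bystander: closed cardboard box, 120 x 90 x 50 mm, origin at the centre of its underside.

How it is judged:
By the outcome, as a careful person would: the job done as asked, in the order asked, and still so for the second after the job is handed in, with the robot touching nothing.
It also fails if it takes over 67 s, if anything falls off the work surface, if the arm or the gripper's body presses on something with over 40 N, if the wrist force passes 120 N, or if a joint passes its speed limit or range.

## Robot

A 6-joint arm with a two-finger parallel gripper is mounted at the origin on the work surface. World frame = base frame: x ahead of the robot, y to its left, z up, the work surface at z = 0. Lengths are in m, angles in rad, forces in N, time in s.
With the tool pointing down it reaches from about 0.325 to 0.775 m from the base axis. Payload 5.5 kg.
Tool frame: the origin (TCP) lies at the very end of the fingers, on their centre line; the grasp point (between the pads) lies 19 mm behind it; z points along the fingers, y is the line along which they close (so a half turn about z gives the same grasp; the last joint's range is limited). The gripper opens to 88 mm and grips with 3 to 60 N. Pads are 20 mm wide; open, the fingers measure 115 mm over their backs; the gripper's body (75 mm by 178 mm) begins 61 mm behind the grasp point.
Start: joints at [-1.391, 0.091, 1.231, -0, 1.82, -0.057], TCP at [0.141, -0.583, 0.223] pointing down, gripper open.
Joint ranges: [-2.87, 2.87], [-0.86, 2.18], [0.17, 2.46], [-1.51, 4.65], [0.06, 2.69], [-2.65, 2.65]. Speed limits (rad/s): [2.57, 2.57, 3.01, 3.14, 3.14, 3.14].

## Interface

Orientations are given as a unit quaternion [w, x, y, z].
In Python, from station import manip gives the robot as it stands. The module is installed in compiled form; this text tells all that it offers. Calls block until the motion is done:
- manip.reach(position, orientation): joint-space move of the TCP to a pose.
- manip.movel(position, velocity=0.15, rot=None, force_limit=None): straight line of the TCP; rot=None keeps the orientation; velocity is the mean speed in m/s. With force_limit (N) it stops when the force on the tool has changed by that much, and returns True; else False.
- manip.move_j(angles): joint-space move.
- manip.move_gripper(opening): opening from 0.0 (shut) to 1.0 (fully open); the grip force is fixed at half the most; returns when the fingers have stopped.
- manip.dwell(seconds).
- manip.inverse_kinematics(position, orientation): joint angles nearest the present ones, or None.
- manip.snapshot(name): name is "side" or "top" or "wrist"; returns a dict with "frame" (400x640x3 uint8, red, green, blue), "camera_matrix" (3x3 intrinsics, pixels), "distortion" ([k1, k2, p1, p2, k3] as OpenCV has them; the pictures are not rectified), "cam_to_world" (4x4, takes a point from camera to world coordinates); the wrist camera has in their place "tool_from_camera" (4x4, takes a point from camera to tool coordinates, whose origin is the TCP and whose axes are the flange's). Camera axes: x right, y down, z forward; pixel columns grow to the right and rows downward; lengths in m; the calibration is good to about 2 mm. A picture is of the moment at which its call begins: read the wrist's pose just before it. There is no depth.
A pose or a line that the arm cannot do raises manip.PlanningError and nothing moves.
- manip.job_done(): hands the job in; it is judged then, once.
Readings, each from a call of its own:
- manip.current_time(): time.
- manip.current_joint_positions(): joint angles.
- manip.current_qvel(): joint speeds.
- manip.current_joint_torque(): joint torques, N m.
- manip.current_eef_pos(): TCP position.
- manip.current_tcp_rot(): TCP orientation.
- manip.current_ft_force(): force on the tool from outside, world axes, zero at the start.
- manip.current_moment(): the same for the moment, N m.
- manip.current_grip_width(): opening from 0.0 (shut) to 1.0 (fully open).
- manip.current_finger_force(): force on a finger pad.
Only numpy, scipy, OpenCV 4.12 (cv2) and the standard library are available. Lean on these libraries where they do the work, as an engineer would, in place of code of your own. Each camera call takes 0.05 s, during which the arm holds its last target. There are 200 camera calls.

## Working session

There is one attempt and no reset: what is moved stays moved. The work goes in short steps, each a Python script; the robot and the scene stay as the last script left them, time stands still between calls to the robot, and variables do not carry over. Pictures are saved under pics/ and viewed, at most 11 in all, crops included, and the job is handed in when it is done.

```bash
mkdir -p pics; python3 - <<'E'
from station import manip
import cv2,numpy as np,pickle
d={}
for n in ["side","top"]:
    s=manip.snapshot(n); d[n]=s
    cv2.imwrite(f"pics/{n}0.png",s["frame"][:,:,::-1]); print(n,s["camera_matrix"].round(1).tolist(),s["distortion"],s["cam_to_world"].round(3).tolist())
pickle.dump(d,open("s0.pkl","wb")); print(manip.current_time(), manip.current_tcp_rot())
s=manip.snapshot("wrist");print(s["tool_from_camera"].round(3))
E
```

```text
side [[512.1, 0.0, 309.0], [0.0, 512.1, 197.2], [0.0, 0.0, 1.0]] [-0.05131637  0.          0.          0.          0.        ] [[-0.791, -0.305, 0.53, -0.315], [-0.611, 0.409, -0.678, 1.121], [-0.01, -0.86, -0.51, 0.936], [0.0, 0.0, 0.0, 1.0]]
top [[484.6, 0.0, 314.9], [0.0, 484.6, 199.3], [0.0, 0.0, 1.0]] [-0.10748468  0.          0.          0.          0.        ] [[-0.0, -0.983, 0.181, 0.289], [-1.0, -0.002, -0.015, 0.032], [0.015, -0.181, -0.983, 1.513], [0.0, 0.0, 0.0, 1.0]]
0.1 [-8.81891933e-04  9.93000857e-01  1.18103826e-01 -7.51550442e-05]
[[ 0.001 -0.958 -0.288  0.078]
 [ 1.     0.001  0.     0.   ]
 [ 0.    -0.288  0.958 -0.163]
 [ 0.     0.     0.     1.   ]]
```

View pics/side0.png

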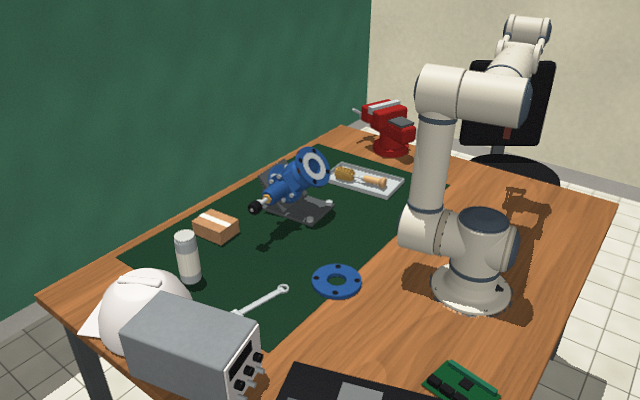

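View pics/top0.png

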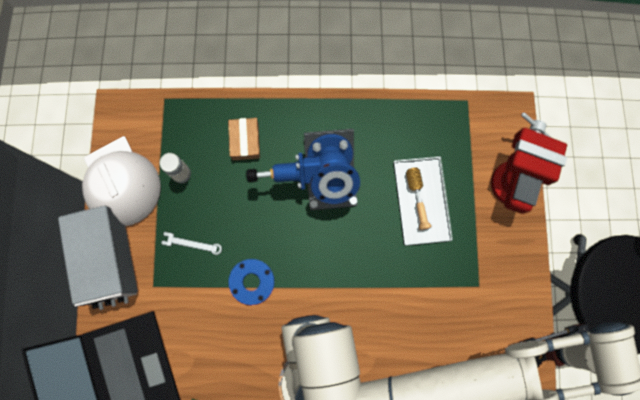

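```bash
cat > h.py <<'E'
import numpy as np,cv2
from scipy.spatial.transform import Rotation as R
def ray(s,uv,T=None):
    T=s["cam_to_world"] if T is None else T
    p=cv2.undistortPoints(np.array([[uv]],float),s["camera_matrix"],s["distortion"])[0,0]
    d=T[:3,:3]@np.array([p[0],p[1],1]); return T[:3,3],d/np.linalg.norm(d)
def plane(s,uv,z,T=None):
    o,d=ray(s,uv,T); return o+d*(z-o[2])/d[2]
def tri(a,b):
    A=[];B=[]
    for o,d in (a,b):
        P=np.eye(3)-np.outer(d,d);A.append(P);B.append(P@o)
    return np.linalg.lstsq(np.vstack(A),np.hstack(B),rcond=None)[0]
def wq(q): return R.from_quat(np.roll(q,-1))
def qw(r): return np.roll(r.as_quat(),1)
E
python3 - <<'E'
import pickle,cv2,numpy as np
from h import *
d=pickle.load(open("s0.pkl","rb"))
f=d["top"]["frame"]; a=f[130:260,230:460]
b=d["side"]["frame"][130:240,235:415]
im=np.zeros((600,720,3),np.uint8)
a=cv2.resize(a[:90],None,fx=3.1,fy=3.1,interpolation=cv2.INTER_CUBIC); b=cv2.resize(b[:80],None,fx=4,fy=4,interpolation=cv2.INTER_CUBIC)
im[:279,:713]=a; im[279:599,:720]=b
cv2.imwrite("pics/c1.png",im[:,:,::-1])
# brush in top by hue
hsv=cv2.cvtColor(f,cv2.COLOR_RGB2HSV)
roi=np.zeros(f.shape[:2],bool); roi[155:248,395:455]=1
m=roi&(hsv[...,1]>80)&(hsv[...,0]>8)&(hsv[...,0]<35)
P=np.array([plane(d["top"],(u,v),.024)[:2] for v,u in zip(*np.nonzero(m))])
c=P.mean(0);w,V=np.linalg.eigh(np.cov(P.T));ax=V[:,1]*-np.sign(V[0,1])
t=(P-c)@ax;print("brush",len(P),c,ax,t.min(),t.max(),"mid",c+ax*(t.min()+t.max())/2)
m=roi&(hsv[...,1]<50)&(f.min(2)>150)
P=np.array([plane(d["top"],(u,v),.01)[:2] for v,u in zip(*np.nonzero(m))],np.float32)
print("tray",cv2.minAreaRect(P))
E
```

```text
brush 484 [ 0.57830566 -0.31478805] [-0.9848765  -0.17325785] -0.08846389934260082 0.1089428804983507 mid [ 0.56822103 -0.31656212]
tray ((0.5658947825431824, -0.33354467153549194), (0.2740808427333832, 0.15324091911315918), 5.377988815307617)
```

View pics/c1.png

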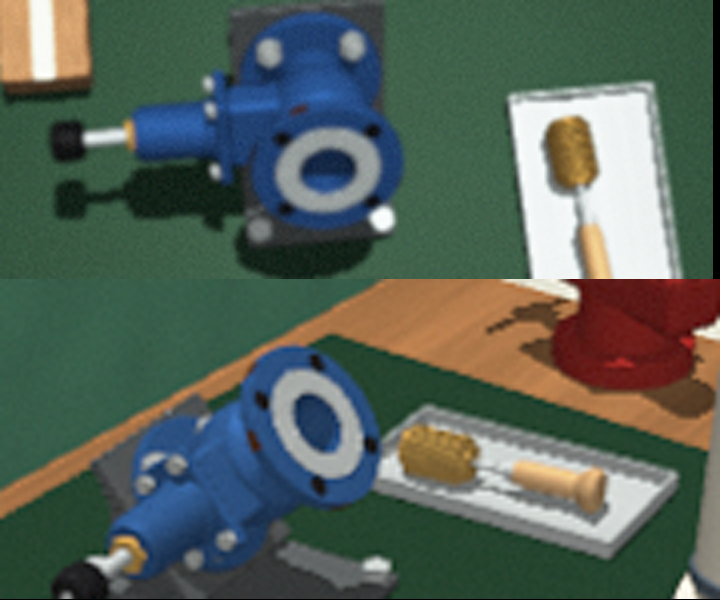

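```bash
python3 - <<'E'
import pickle,cv2,numpy as np
from h import *
d=pickle.load(open("s0.pkl","rb"))
rr={}
for n,(x0,x1,y0,y1) in {"top":(312,365,165,205),"side":(300,332,145,185)}.items():
    f=d[n]["frame"];hsv=cv2.cvtColor(f,cv2.COLOR_RGB2HSV)
    m=np.zeros(f.shape[:2],np.uint8); m[y0:y1,x0:x1]=((hsv[...,1]<90)&(f.min(2)>90))[y0:y1,x0:x1]
    cs,_=cv2.findContours(m,cv2.RETR_EXTERNAL,cv2.CHAIN_APPROX_NONE); c=max(cs,key=cv2.contourArea)
    e=cv2.fitEllipse(cv2.convexHull(c)); print(n,e,cv2.contourArea(c)); rr[n]=ray(d[n],e[0])
M=tri(rr["top"],rr["side"]); print("mouth",M, "plane", plane(d["top"],(335.8,184.8),.1814))
K={}
for n,(x0,x1,y0,y1) in {"top":(240,262,165,185),"side":(244,266,196,218)}.items():
    f=d[n]["frame"]; m=np.zeros(f.shape[:2],np.uint8); m[y0:y1,x0:x1]=(f.max(2)<38)[y0:y1,x0:x1]
    cs,_=cv2.findContours(m,cv2.RETR_EXTERNAL,cv2.CHAIN_APPROX_NONE); c=max(cs,key=cv2.contourArea)
    mm=cv2.moments(c);uv=(mm["m10"]/mm["m00"],mm["m01"]/mm["m00"]);print(n,uv,cv2.boundingRect(c)); K[n]=ray(d[n],uv)
k=tri(K["top"],K["side"]);print("knob",k,"top@.13",plane(d["top"],(251.9,175.2),.13))
D=k[:2]-M[:2]; ang=np.arctan2(D[1],D[0])-np.arctan2(.238,.08*np.cos(np.radians(40)))
print(np.linalg.norm(D),"expect",np.hypot(.238,.0613),"yaw",np.degrees(ang))
print("w",d["side"]["frame"][207,255])
for n,uv in {"oil":(178,175),"box":(243,140)}.items(): print(n,plane(d["top"],uv,.0))
from station import manip
s=manip.snapshot("wrist");print(s["camera_matrix"],s["distortion"])
E
```

```text
top ((335.4288024902344, 184.22955322265625), (27.047775268554688, 33.6921272277832), 78.77828216552734) 682.5
side ((313.79644775390625, 165.61782836914062), (20.003145217895508, 29.597341537475586), 148.46234130859375) 441.0
mouth [ 0.57675536 -0.04624608  0.18231532] plane [ 0.57546976 -0.04723702  0.1814    ]
top (251.22095238095235, 175.31809523809522) (247, 169, 10, 13)
side (255.26567656765675, 206.98349834983497) (248, 201, 14, 14)
knob [0.61288489 0.19649123 0.13290452] top@.13 [0.61465386 0.19536771 0.13      ]
0.24541137638093916 expect 0.24576755278107806 yaw 5.9737685011787525
w [29 27 27]
oil [0.64572885 0.44964114 0.        ]
box [0.76291294 0.24272417 0.        ]
[[335.16007323   0.         322.54606807]
 [  0.         335.16007323 200.6651137 ]
 [  0.           0.           1.        ]] [-0.07064787  0.          0.          0.          0.        ]
```

```bash
cat >> h.py <<'E'
M=np.array([.5765,-.0465,.1818]); YV=np.radians(5.97); KN=np.array([.6135,.1960,.130])
LEAN=np.radians(30); GX=.054; BACK=.013   # grasp at brush x=GX, BACK behind TCP
def brushR(yaw,pitch): # columns: brush x (to handle), y, z(up-ish); pitch = bristles down
    f=np.array([np.cos(yaw),np.sin(yaw),0]); u=np.array([0,0,1.])
    a=f*np.cos(pitch)-u*np.sin(pitch); up=u*np.cos(pitch)+f*np.sin(pitch)
    return a,up
def tool(tip,yaw,pitch,off=0.):
    """TCP pose putting brush tip at `tip`, handle gripped; off = retreat along tool"""
    a,up=brushR(yaw,pitch)
    z=a*np.sin(LEAN)-up*np.cos(LEAN); x=a*np.cos(LEAN)+up*np.sin(LEAN); y=np.cross(z,x)
    g=np.asarray(tip)-a*(.1+GX)
    return g+z*(BACK-off), qw(R.from_matrix(np.c_[x,y,z]))
def Tw(manip,s):
    T=np.eye(4);T[:3,:3]=wq(manip.current_tcp_rot()).as_matrix();T[:3,3]=manip.current_eef_pos()
    return T@s["tool_from_camera"]
AV=brushR(YV,np.radians(40))[0]
E
python3 - <<'E'
from station import manip
from h import *
mid=np.array([.568,-.3166,.024]); yaw=np.arctan2(.173,.985)
tip=mid+.1*brushR(yaw,0)[0]
for o in (.12,0): print(manip.inverse_kinematics(*tool(tip,yaw,0,o)))
for dd in (-.1,0,.07): print(manip.inverse_kinematics(*tool(M+AV*dd,YV,np.radians(40))))
p,q=tool(tip,yaw,0,.12); manip.reach(p,q); manip.move_gripper(.62)
print(manip.current_time(),p,manip.current_eef_pos())
T=np.eye(4); s=manip.snapshot("wrist"); T=Tw(manip,s)
f=s["frame"]; cv2.imwrite("pics/w1.png",f[:,:,::-1])
import pickle; pickle.dump((s,T),open("w1.pkl","wb"))
E
```

```text
[-0.97275647 -0.25183573  1.82610929  0.48471779  1.36045239  0.37114767]
[-0.86204327 -0.07607189  1.86113764  0.49754235  1.12276542  0.36895063]
[-0.21311923 -0.27125848  1.38387776 -0.06676931  2.19389871  1.21898924]
[-0.16696351 -0.11209375  1.3613606  -0.052717    2.06002647  1.2787694 ]
[-0.14181108  0.0158484   1.31735105 -0.04605907  1.97738725  1.3101544 ]
2.425 [ 0.46212065 -0.33519607  0.11666472] [ 0.46213241 -0.33516505  0.11665756]
```

View pics/w1.png

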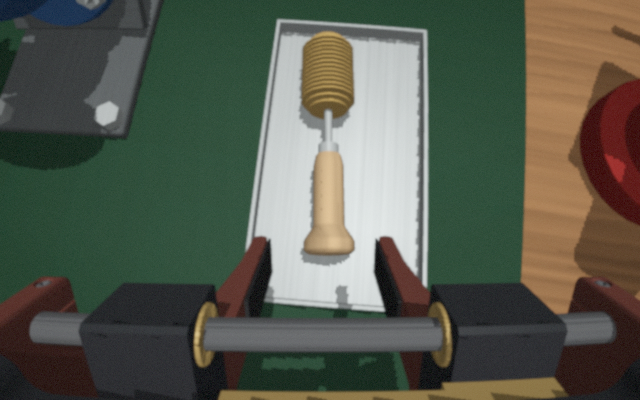

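```bash
python3 - <<'E'
import pickle
from h import *
s,T=pickle.load(open("w1.pkl","rb")); f=s["frame"]; print("cam",T[:3,3])
hsv=cv2.cvtColor(f,cv2.COLOR_RGB2HSV)
m=((hsv[...,1]>70)&(hsv[...,0]>5)&(hsv[...,0]<35)); roi=np.zeros_like(m);roi[25:262,290:370]=1;m&=roi
rows=np.nonzero(m.sum(1)>4)[0];print(rows.min(),rows.max())
for r in range(30,258,15):
    c=np.nonzero(m[r])[0]; print(r,c.min() if len(c) else 0,c.max() if len(c) else 0, plane(s,(c.mean(),r),.024,T).round(4) if len(c) else 0)
for r in (rows.min(),rows.max()):
    c=np.nonzero(m[r])[0].mean()
    print([plane(s,(c,r),z,T).round(4) for z in (.045,.024,.01)])
# tray corners rim
for uv in ((277,20),(427,31)): print(plane(s,uv,.018,T).round(4))
E
```

```text
cam [ 0.4488537  -0.33777058  0.29768275]
31 254
30 0 0 0
45 305 349 [ 0.6642 -0.3039  0.024 ]
60 303 351 [ 0.6476 -0.3067  0.024 ]
75 302 352 [ 0.6315 -0.3095  0.024 ]
90 302 352 [ 0.6159 -0.3122  0.024 ]
105 304 350 [ 0.6007 -0.3149  0.024 ]
120 0 0 0
135 0 0 0
150 0 0 0
165 315 341 [ 0.5443 -0.3255  0.024 ]
180 314 342 [ 0.531  -0.3278  0.024 ]
195 314 342 [ 0.5181 -0.3301  0.024 ]
210 314 342 [ 0.5053 -0.3323  0.024 ]
225 314 343 [ 0.493  -0.3349  0.024 ]
240 306 352 [ 0.4808 -0.3374  0.024 ]
255 0 0 0
[array([ 0.6625, -0.3039,  0.045 ]), array([ 0.6803, -0.3011,  0.024 ]), array([ 0.6921, -0.2992,  0.01  ])]
[array([ 0.4678, -0.3381,  0.045 ]), array([ 0.4694, -0.3382,  0.024 ]), array([ 0.4705, -0.3382,  0.01  ])]
[ 0.6902 -0.2483  0.018 ]
[ 0.7044 -0.3989  0.018 ]
```

```bash
cat >> h.py <<'E'
TIP0=np.array([.666,-.3036,.024]); YB=np.radians(10.35); P40=np.radians(40)
E
python3 - <<'E'
from station import manip
from h import *
p,q=tool(TIP0,YB,0,.04); manip.movel(p,.15,rot=q)
p,q=tool(TIP0,YB,0); print(manip.movel(p,.08,force_limit=15), manip.current_eef_pos()-p)
manip.move_gripper(0.0); print("grip",manip.current_grip_width()*88,manip.current_finger_force())
print(manip.movel(p+[0,0,.02],.06))
manip.movel(p+[0,0,.22],.2); print(manip.current_grip_width()*88,manip.current_ft_force())
manip.reach(*tool(M-AV*.10,YV,P40)); manip.movel(tool(M-AV*.03,YV,P40)[0],.15)
print(manip.current_time())
import pickle
s=manip.snapshot("wrist"); T=Tw(manip,s); d=manip.snapshot("side"); t=manip.snapshot("top")
pickle.dump((s,T,d,t),open("w2.pkl","wb"))
a=cv2.resize(d["frame"][120:220,240:400],None,fx=3,fy=3,interpolation=cv2.INTER_CUBIC)
b=cv2.resize(t["frame"][140:240,290:450],None,fx=2,fy=2,interpolation=cv2.INTER_CUBIC)
im=np.zeros((600,800,3),np.uint8); im[:300,:480]=a; im[:200,480:]=b; im[300:,:]=cv2.resize(s["frame"][:240],(800,300))
cv2.imwrite("pics/w2.png",im[:,:,::-1])
E
```

```text
False [ 2.32285195e-05  2.49314351e-04 -3.78717875e-04]
grip 25.105857111899894 29.999486356973648
False
25.55075929734416 [-0.10450327 -0.32397748 -1.86917907]
7.8167
```

View pics/w2.png

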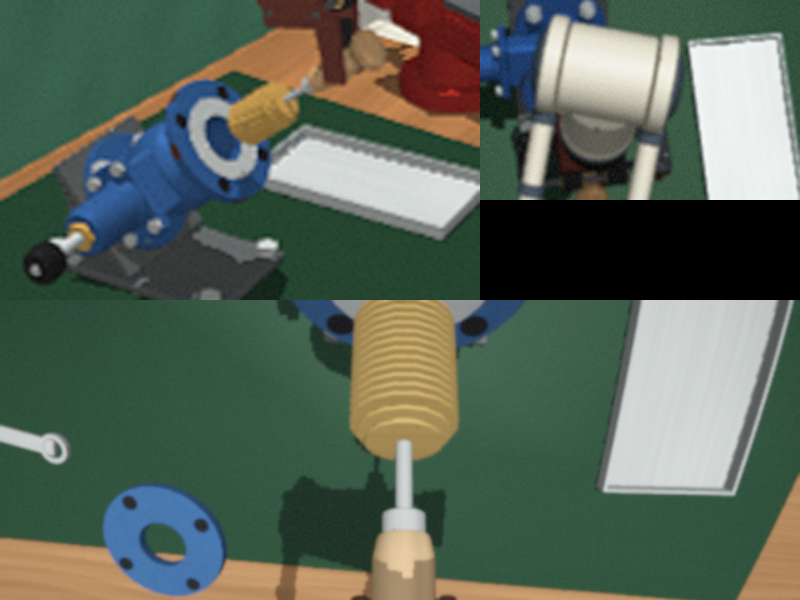

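```bash
python3 - <<'E'
import pickle
from h import *
s,T,d,t=pickle.load(open("w2.pkl","rb"))
def proj(s,P,T):
    W=np.linalg.inv(T); return cv2.projectPoints(np.atleast_2d(P),cv2.Rodrigues(W[:3,:3])[0],W[:3,3],s["camera_matrix"],s["distortion"])[0][:,0]
tip=M-AV*.03; axp=np.array([tip-AV*x for x in (0,.037,.074,.15)])
for n,s_,T_,box in (("side",d,d["cam_to_world"],(312,342,140,172)),("wrist",s,T,(270,380,0,135))):
    f=s_["frame"];hsv=cv2.cvtColor(f,cv2.COLOR_RGB2HSV)
    x0,x1,y0,y1=box; m=np.zeros(f.shape[:2],np.uint8); m[y0:y1,x0:x1]=((hsv[...,1]>80)&(hsv[...,0]>10)&(hsv[...,0]<35)&(f[...,0]>60))[y0:y1,x0:x1]
    cs,_=cv2.findContours(m,cv2.RETR_EXTERNAL,cv2.CHAIN_APPROX_NONE);c=max(cs,key=cv2.contourArea)
    print(n,"bb",cv2.boundingRect(c),"rect",cv2.minAreaRect(c))
    # predicted silhouette of the bristle cylinder
    e1=np.array([-np.sin(YV),np.cos(YV),0]);e2=np.cross(AV,e1)
    C=np.array([tip-AV*x+.021*(np.cos(a)*e1+np.sin(a)*e2) for x in (0,.074) for a in np.linspace(0,6.28,40)])
    h=cv2.convexHull(proj(s_,C,T_).astype(np.float32)); print("  pred bb",h.min(0),h.max(0)-h.min(0),"rect",cv2.minAreaRect(h)); print("  axis",proj(s_,axp,T_).round(1).tolist())
# mouth, seen by the side camera now vs. projected
print(proj(d,M,d["cam_to_world"]))
E
```

```text
side bb (312, 140, 30, 28) rect ((326.5, 153.5), (27.0, 29.0), 90.0)
  pred bb [[315.00052 146.23999]] [[25.79953  21.871216]] rect ((327.8205871582031, 157.18382263183594), (13.631026268005371, 26.876686096191406), 59.387691497802734)
  axis [[320.0, 162.0], [327.8, 157.3], [335.8, 152.4], [353.2, 142.0]]
wrist bb (279, 0, 88, 128) rect ((322.5, 63.5), (127.0, 87.0), 90.0)
  pred bb [[283.3247   -20.259287]] [[ 76.03381 152.37662]] rect ((319.3513488769531, 56.05052185058594), (152.28709411621094, 75.93743133544922), 88.02777862548828)
  axis [[321.5, 8.2], [321.4, 58.9], [321.3, 116.0], [321.1, 254.5]]
[[313.85323043 165.74423698]]
```

```bash
python3 - <<'E'
from station import manip
from h import *
def go(dep,v,fl=None):
    p=tool(M+AV*dep,YV,P40)[0]; r=manip.movel(p,v,force_limit=fl)
    F=manip.current_ft_force(); print(dep,r,"F",F.round(1) if hasattr(F,'round') else F,"ax",np.dot(F,AV).round(1),"err ax mm",np.dot(manip.current_eef_pos()-p,AV)*1e3, round(manip.current_time(),2))
    return r
go(-.004,.1)
if not go(.02,.06,25) and not go(.070,.06,25):
    manip.dwell(.2)
    s=manip.snapshot("side")
    import cv2; cv2.imwrite("pics/w3.png",cv2.resize(s["frame"][120:220,240:400],None,fx=4,fy=4,interpolation=cv2.INTER_CUBIC)[:,:,::-1])
    print(manip.current_moment(),manip.current_grip_width()*88)
E
```

```text
-0.004 False F [ 0.2 -1.2 -0.4] ax 0.4 err ax mm 0.34891791796571603 8.38
0.02 False F [ 0.1 -0.  -1. ] ax 0.8 err ax mm 0.2121918564940335 8.93
0.07 False F [ 0.3 -0.3 -0.1] ax 0.3 err ax mm -0.2113244572199353 9.91
[-0.00391732 -0.11495079  0.00398915] 25.937217931611347
```

View pics/w3.png

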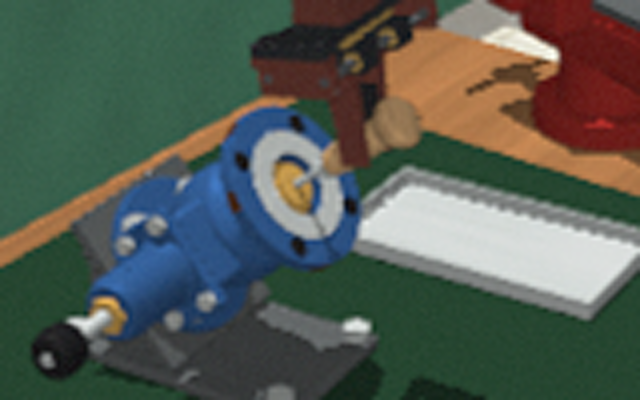

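```bash
python3 - <<'E'
from station import manip
from h import *
def go(dep,v,fl=None):
    p=tool(M+AV*dep,YV,P40)[0]; r=manip.movel(p,v,force_limit=fl)
    F=np.array(manip.current_ft_force()); print(dep,r,"ax",np.dot(F,AV).round(1),"err ax mm",np.dot(manip.current_eef_pos()-p,AV)*1e3, round(manip.current_time(),2))
    return r
go(.0715,.02,8); manip.dwell(.2)
go(-.003,.08); manip.dwell(.2)
go(.02,.06,25); go(.0715,.06,20); manip.dwell(.2)
go(-.003,.08); manip.dwell(.2); print(manip.current_grip_width()*88)
go(-.12,.2)
p,q=tool(TIP0+[0,0,.20],YB,0); manip.reach(p,q)
p,q=tool(TIP0+[0,0,.05],YB,0); manip.movel(p,.2,rot=q)
import pickle
d=manip.snapshot("side");s=manip.snapshot("wrist");T=Tw(manip,s); pickle.dump((s,T,d),open("w4.pkl","wb"))
im=np.zeros((600,640,3),np.uint8); im[:240]=s["frame"][:240]; im[240:600,:]=cv2.resize(d["frame"][130:220,300:460],None,fx=4,fy=4,interpolation=cv2.INTER_CUBIC)
cv2.imwrite("pics/w4.png",im[:,:,::-1]); print(manip.current_time())
E
```

```text
0.0715 False ax 1.0 err ax mm 0.034822945934576514 10.41
-0.003 False ax 0.8 err ax mm 0.436745251103424 11.69
0.02 False ax -0.4 err ax mm 0.3302229131174854 12.43
0.0715 False ax 0.2 err ax mm -0.12126888885844998 13.43
-0.003 False ax 0.4 err ax mm 0.41228633474938964 14.72
25.57284739712314
-0.12 False ax 0.4 err ax mm 0.9403539837856014 15.65
17.8917
```

View pics/w4.png

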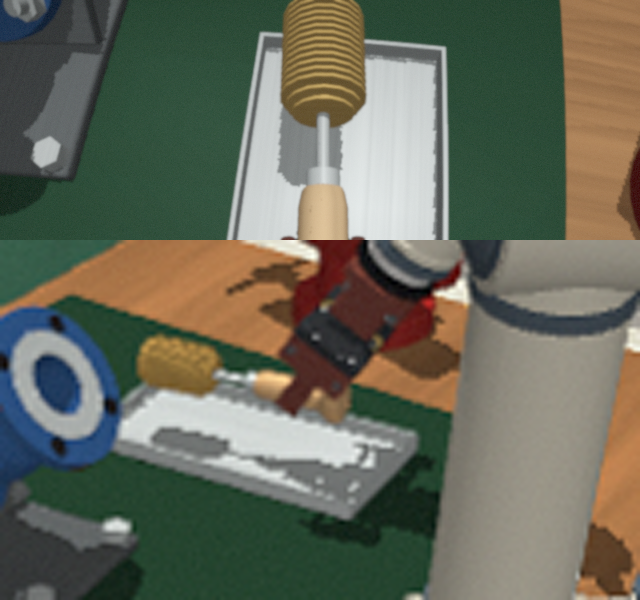

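```bash
python3 - <<'E'
from station import manip
from h import *
p,q=tool(TIP0,YB,0); manip.movel(p+[0,0,.006],.1)
print(manip.movel(p-[0,0,.0015],.02,force_limit=3.5), manip.current_eef_pos()-p, manip.current_ft_force())
manip.dwell(.3); manip.move_gripper(.55); manip.dwell(.3)
pr,_=tool(TIP0,YB,0,.10); manip.movel(pr,.12); 
s=manip.snapshot("wrist"); cv2.imwrite("pics/w5.png",cv2.resize(s["frame"],(480,300))[:,:,::-1])
# to above the knob: tool down, closing along horizontal perpendicular of the spindle
yv=np.array([-np.sin(YV),np.cos(YV),0]); z=np.array([0,0,-1.]); 
for sg in (1,-1):
    x=sg*yv; y=np.cross(z,x); q=qw(R.from_matrix(np.c_[x,y,z]))
    for a in (KN+[0,0,.12],KN-[0,0,.019],KN-[0,0,.019]+.055*yv): print(sg,manip.inverse_kinematics(a,q))
print(manip.current_time(),manip.current_eef_pos())
E
```

```text
True [ 0.00039299 -0.00046818  0.0001879 ] [-1.67136336  0.67438643  4.70861492]
1 [ 2.56414105e-01  2.21304733e-01  1.03853526e+00 -4.44089210e-16
  1.88175266e+00  1.52217949e-01]
1 [ 2.56414105e-01  2.15246224e-01  1.29132973e+00 -4.44089210e-16
  1.63501670e+00  1.52217949e-01]
1 [ 3.39487591e-01  2.51379576e-01  1.24967502e+00 -4.44089210e-16
  1.64053806e+00  2.35291435e-01]
-1 None
-1 None
-1 None
21.0667 [ 0.47157773 -0.33855427  0.09814972]
```

View pics/w5.png

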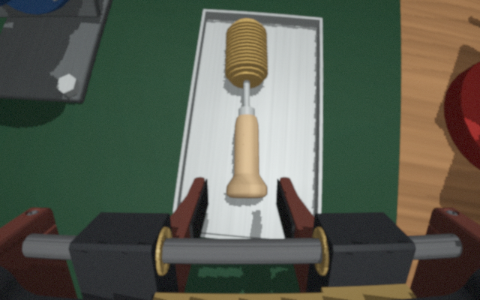

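```bash
cat >> h.py <<'E'
YD=np.array([-np.sin(YV),np.cos(YV),0]); QK=qw(R.from_matrix(np.c_[YD,np.cross([0,0,-1.],YD),[0,0,-1.]]))
E
python3 - <<'E'
from station import manip
from h import *
p=np.array(manip.current_eef_pos()); manip.movel(p+[-.02,0,.25],.25)
manip.move_gripper(1.0)
manip.reach(KN+[0,0,.12],QK); manip.dwell(.2)
s=manip.snapshot("wrist");T=Tw(manip,s); f=s["frame"]; print(manip.current_time(),T[:3,3])
m=(f.max(2)<45).astype(np.uint8)
W=np.linalg.inv(T); c=cv2.projectPoints(KN[None],cv2.Rodrigues(W[:3,:3])[0],W[:3,3],s["camera_matrix"],s["distortion"])[0][0,0]; print("pred",c)
x0,y0=(c-60).astype(int); r=m[max(y0,0):y0+120,x0:x0+120]
n,l,st,ce=cv2.connectedComponentsWithStats(r)
for i in range(1,n):
    if st[i,4]>300: print(st[i],ce[i]+[x0,max(y0,0)],plane(s,ce[i]+[x0,max(y0,0)],.13,T))
cv2.imwrite("pics/w6.png",f[:,:,::-1])
E
```

```text
25.2917 [0.6046847  0.27329728 0.41350545]
pred [323.37737608 192.8383867 ]
[ 56  47  27  36 380] [336.00263158 194.18157895] [0.62465388 0.19593857 0.13      ]
```

View pics/w6.png

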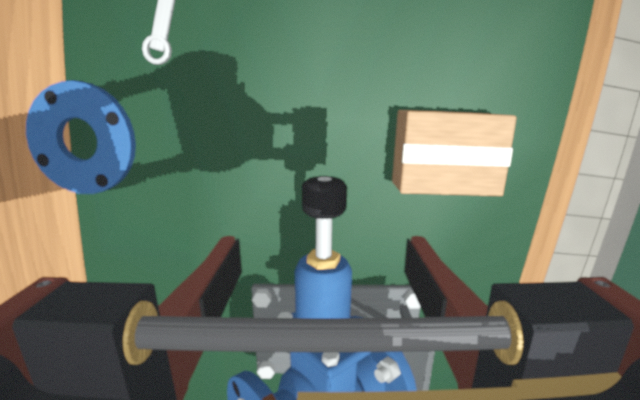

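```bash
python3 - <<'E'
from station import manip
from h import *
k=KN+[.0007,0,-.019]
manip.movel(k+[0,0,.03],.15); print(manip.movel(k,.08,force_limit=10))
manip.move_gripper(0.0); print("grip",manip.current_grip_width()*88,manip.current_finger_force(),manip.current_ft_force())
manip.dwell(.2)
p0=np.array(manip.current_eef_pos())
r=manip.movel(k+YD*.05,.05,force_limit=24); print(r,manip.current_ft_force())
r=manip.movel(k+YD*.0600,.02,force_limit=10) if not r else r
print(r,"travel",(manip.current_eef_pos()-p0)@YD,manip.current_ft_force(),manip.current_grip_width()*88)
manip.dwell(.2); print(manip.current_ft_force(),manip.current_time())
s=manip.snapshot("side"); cv2.imwrite("pics/w7.png",cv2.resize(s["frame"][140:240,220:380],None,fx=4,fy=4,interpolation=cv2.INTER_CUBIC)[:,:,::-1])
E
```

```text
False
grip 38.572169910349906 29.984699135648043 [ 4.49008286  0.17834559 -1.24346111]
False [  7.26997577 -10.36119344  -0.27607621]
False travel 0.05499656873159436 [  7.49461946 -12.69737333  -0.21146911] 38.551493583454985
[  8.01125862 -12.41206262   0.3379513 ] 29.7083
```

View pics/w7.png

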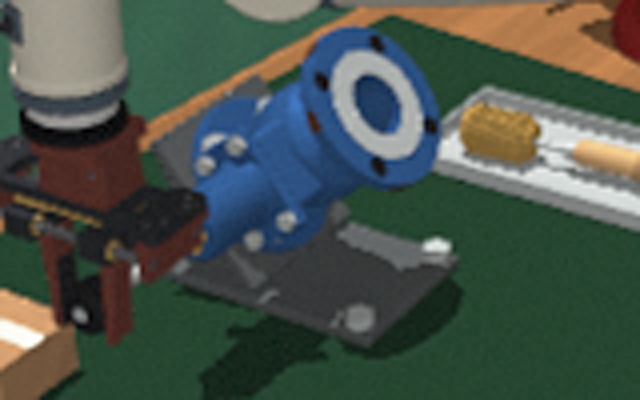

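```bash
python3 - <<'E'
from station import manip
from h import *
k=KN+[.0007,0,-.019]
print("now",(manip.current_eef_pos()-k)@YD, manip.current_ft_force()@YD)
for e in (.062,.064,.066):
    r=manip.movel(k+YD*e,.02,force_limit=8); manip.dwell(.15)
    print(e,r,(manip.current_eef_pos()-k)@YD, manip.current_ft_force()@YD,manip.current_grip_width()*88)
    if r: break
E
```

```text
now 0.05503517756503 -14.154327462691993
0.062 False 0.05512544626405948 -18.897408001735435 38.59063517120463
0.064 False 0.05520545759140753 -24.363829184452943 38.88907042269243
0.066 False 0.055319001232015275 -29.528520856219615 38.669013108754605
```

```bash
python3 - <<'E'
from station import manip
from h import *
k=KN+[.0007,0,-.019]
manip.movel(k+YD*.061,.02); print((manip.current_eef_pos()-k)@YD, manip.current_ft_force()@YD)
manip.move_gripper(1.0); manip.dwell(.8)
print((manip.current_eef_pos()-k)@YD, manip.current_ft_force())
manip.movel(np.array(manip.current_eef_pos())+[0,0,.15],.15); manip.dwell(.3)
s=manip.snapshot("side"); t=manip.snapshot("top"); f=s["frame"]
im=np.zeros((600,640,3),np.uint8); im[:400]=f; im[400:,:400]=t["frame"][110:310,150:550][:200]
cv2.imwrite("pics/w8.png",im[:,:,::-1]); print(manip.current_time())
E
```

```text
0.05524493450913797 -15.344845423572506
0.06099700815617656 [-0.69374969 -0.33031613 -0.08293248]
34.6
```

View pics/w8.png

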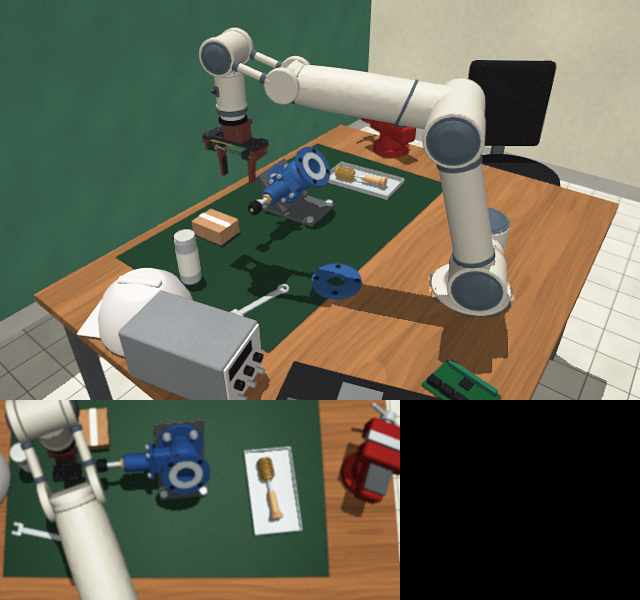

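The last picture shows the knob back at its shut position, around (255, 207) in the side view. The brush is in the tray and the bystanders have not moved.

```bash
python3 -c "
from station import manip
print(manip.job_done())"
```

```text
the job is handed in; nothing more can be done
None
```

I scrubbed the bore with two full strokes to an estimated 2–3 mm short of the gate (axial force about 1 N), laid the brush back in the tray, pulled the knob to its 55 mm stop and let it snap shut, and handed the job in at about 35 s.

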